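# Show the two parts to replace on the circuit board

### The arm

A 7-joint arm with a two-finger parallel gripper is mounted at the origin on the work surface. World frame = base frame: x ahead of the robot, y to its left, z up, the work surface at z = 0. Lengths are in m, angles in degrees, forces in N, time in s.
With the tool pointing down it reaches from about 0.4 to 0.85 m from the base axis. Payload 10.4 kg.
Tool frame: the origin (TCP) lies between the finger pads, 19 mm behind the fingertips; this is the grasp point; z points along the fingers, y is the line along which they close (so a half turn about z gives the same grasp; the last joint's range is limited). The gripper opens to 87 mm and grips with 3 to 60 N. Pads are 19 mm wide; open, the fingers measure 117 mm over their backs; the gripper's body (75 mm by 190 mm) begins 51 mm behind the grasp point.
Start: joints at [-64.32, 19.034, -3.707, 83.658, 1.238, 77.344, -5.071], TCP at [0.283, 0.557, 0.241] pointing down, gripper open.
Joint ranges: [-148.97, 148.97], [-28.65, 121.19], [-84.17, 76.75], [9.2, 138.47], [-72.65, 252.65], [3.7, 117.97], [-149.18, 149.18]. Speed limits (degrees/s): [127.2, 127.2, 159.86, 159.86, 180, 180, 180].

### API

Orientations are given as a 3x3 rotation matrix whose columns are the frame's x, y, z axes.
In Python, from station import robot gives the robot as it stands.
- The arm moves only by the shell command python3 -m pendant 'ROWS' [OPENING]. ROWS is text: rows parted by semicolons, each of 4 numbers parted by spaces: the shift along the tool's x, y, z normalised to -1 to 1, where 1 is 400 mm, then the turn about the tool's z normalised to -1 to 1, where 1 is 1.5 rad. A call has 1 to 8 rows; each row shifts and turns the commanded pose from where the row before left it, along the tool's axes as they then stand; what a row does not reach is not made up. A row lasts 1/12 s, in which the tool goes at most 41.7 mm and 7.16 degrees, less where a joint would pass 70% of its speed; a pose out of reach is approached as far as the arm can. A call with a number of a shift or a turn outside -1 to 1 is refused whole. A call with a gripper value outside its range is refused whole. OPENING is the opening, from 0 (shut) to 1 (fully open), set as the call begins (- or left out, the last holds). The fingers move at their own pace and stop on an object; the grip force is fixed at half the most. Time passes only in rows, so rows that do not move let the fingers close. It gives the time, the measured TCP pose, the force, the opening and the grip force at its end, in the units of the state.
- robot.get_obs(): the state, without advancing time (a new reading comes with each control period).
- robot.grab_frame(name): name is "scene" or "top" or "wrist"; returns a dict with "color" (400x640x3 uint8, blue, green, red), "intrinsics" (3x3 intrinsics, pixels), "k1" (the pictures are not rectified: a ray, as slopes to the right and down, at radius r is drawn at 1 + k1 r^2 times it, then the intrinsics apply), "eye" and "rotation" of the camera in the world. Camera axes: x right, y up, looking along -z (the intrinsics and any distortion apply to the point x, -y, -z); pixel columns grow to the right and rows downward; lengths in m; the calibration is good to about 2 mm. A picture is of the moment at which its call begins. There is no depth.
- robot.finish_job(): hands the job in; it is judged then, once.
The state is a dict: "time_s": time; "joints": joint angles; "joint_velocities": joint speeds; "joint_efforts": joint torques, N m; "tool_pos": TCP position; "ee_rot": TCP orientation; "wrist_force": force on the tool from outside, world axes, zero at the start; "wrist_torque": the same for the moment, N m; "finger_gap": opening from 0.0 (shut) to 1.0 (fully open); "grip_force": force on a finger pad.
Only numpy, scipy, OpenCV 4.12 (cv2) and the standard library are available. Lean on these libraries where they do the work, as an engineer would, in place of code of your own. Each camera call takes 0.05 s, during which the arm holds its last target. There are 200 camera calls.

### The job

Start the inspection recording by pressing the green button on the grey box all the way down and letting it go (leave the red button alone). Then show the viewer which parts on the circuit board are to be replaced: point at the red round capacitor from above, with the fingertips about two centimetres over the middle of its top, and stay there for two seconds, then point at the yellow block in the same way for two seconds and finish still pointing at it. Nothing on the board, nor the board itself, may be touched, and the loose things lying about stay where they are, neither lifted nor pushed.

Things in the scene. Friction and masses are not known exactly. Their poses are not given: they have to be found in the camera images.
- green_button_top (a point): Centre of the top of the green push button, 28 mm across, on top of the grey recorder box. It goes down 6 mm against a spring (about 5 N when fully down) and comes back by itself. The button stands 84 mm from the red one, centre to centre; either may be the left one. z is up.
- red_button_top (a point): Centre of the top of the red push button beside it, same size. Not to be pressed.
- green_button (a joint): How far the green button is pressed, m: 0 up, 0.006 fully down.
- red_button (a joint): How far the red button is pressed, m: 0 up, 0.006 fully down.
- recorder: Fixed grey box with a black top plate, 110 (x) x 170 (y) x 45 mm high, that carries the two buttons in a row along its y. Origin: centre of its underside, on the table.
- board: Green circuit board, 150 (x) x 220 (y) mm, fixed on standoffs, its top face 12 mm above the table; flat chips on it, up to 4 mm high, and four tall parts, at least 70 mm apart (centre to centre), whose places change. Origin: centre of its underside, at table height.
- red_cap: Red round capacitor soldered upright on the board: 22 mm across, 30 mm high, a small silver disc on its top. Origin: centre of its foot.
- red_cap_top (a point): Centre of the top of the red capacitor, z up.
- blue_cap: Blue round capacitor on the board, same size as the red one; a sound part. Origin: centre of its foot.
- yellow_part: Yellow block-shaped capacitor soldered on the board: 18 (x) x 30 (y) x 24 mm high. Origin: centre of its foot.
- yellow_part_top (a point): Centre of the top of the yellow block, z up.
- relay: Black block-shaped relay on the board: 20 x 28 x 18 mm high; a sound part. Origin: centre of its foot.
- flux_bottle: Loose blue jar with a black cap, 40 mm across, 60 mm high. Origin: centre of its underside.
- screwdriver: Loose screwdriver with a black handle lying flat, 170 mm long, along its x (handle to -x); origin near its middle.
- tin: Loose open aluminium tray, 70 x 90 x 25 mm high. Origin: centre of its underside.
- spudger: Loose flat black prying stick with an orange band, 130 (x) x 14 x 8 mm. Origin: centre of its underside.

How it is judged (in metres and radians):
On the way, in this order (a step that is already met when the one before it is completed fails the run):
1. the green button is pressed down (at least 4.5 of its 6 mm) (value of joint green_button above 0.0045 m), for 0.04 s.
2. the tool point is held over the red capacitor (horizontal distance between the grasp point and red_cap_top below 0.015 m and z of the grasp point in the frame of red_cap_top between 0.005 and 0.07 m), for 1.8 s.
3. the tool point is held over the yellow block (horizontal distance between the grasp point and yellow_part_top below 0.015 m and z of the grasp point in the frame of yellow_part_top between 0.005 and 0.07 m), for 1.8 s.
At the end, for the whole second after the job is handed in: The tool point (TCP) is still over the yellow block: within 15 mm of the middle of its top sideways and 5 to 70 mm above it, the same window as for the red capacitor. Both buttons are up, and every loose thing lies within 10 mm of where it was (all of step 3 and value of joint each of green_button, red_button below 0.002 m and distance of each of flux_bottle, screwdriver, tin, spudger from where it was at the start of the episode below 0.01 m); the robot touches nothing.
It fails at once if a part on the board or the board itself is touched (contact force between any of the arm, the fingers and red_cap above 0.3 N or contact force between any of the arm, the fingers and blue_cap above 0.3 N or contact force between any of the arm, the fingers and yellow_part above 0.3 N or contact force between any of the arm, the fingers and relay above 0.3 N or contact force between any of the arm, the fingers and board above 0.3 N).
It fails at once if the red button is pressed (more than 2 mm) (value of joint red_button above 0.002 m).
It fails at once if a loose thing is shifted or lifted by more than 10 mm (distance of any of flux_bottle, screwdriver, tin, spudger from where it was at the start of the episode above 0.01 m).
It also fails if it takes over 43 s, if anything falls off the work surface, if the arm or the gripper's body presses on something with over 40 N, if the wrist force passes 120 N, or if a joint passes its speed limit or range.

## Working session

There is one attempt and no reset: what is moved stays moved. The work goes in short steps, Python scripts to look and compute and a shell command to move; the robot and the scene stay as the last step left them, time stands still between calls to the robot, and variables do not carry over. Pictures are saved under pics/ and viewed, at most 10 in all, crops included, and the job is handed in when it is done.

```bash
mkdir -p pics; cat > h.py <<'E'
import numpy as np, cv2, pickle
from station import robot
def grab(n):
    f=robot.grab_frame(n); cv2.imwrite(f'pics/{n}.png',f['color']); pickle.dump(f,open(f'pics/{n}.pkl','wb')); return f
def px2w(f,u,v,z):
    K=np.array(f['intrinsics']);k1=f['k1']
    # cv2 model x*(1+k1 r^2) on slopes
    s=cv2.undistortPoints(np.array([[[u,v]]],float),K,np.array([k1,0,0,0.]))[0,0]
    d=np.array(f['rotation'])@np.array([s[0],-s[1],-1]); e=np.array(f['eye'])
    return e+d*(z-e[2])/d[2]
E
python3 - <<'E'
from h import *
for n in('top','scene'):
    f=grab(n);print(n,f['eye'],f['rotation'],f['intrinsics'],f['k1'])
o=robot.get_obs();print(o['time_s'],o['tool_pos'],o['ee_rot'],o['finger_gap'])
E
```

```text
top [0.49946416 0.02235851 1.1923358 ] [[-0.00805433  0.99721487 -0.07414598]
 [-0.99982775 -0.00927091 -0.01607828]
 [-0.0167209   0.07400371  0.99711778]] [[513.28260186   0.         319.09889956]
 [  0.         513.28260186 196.14693213]
 [  0.           0.           1.        ]] -0.08638197799964133
scene [1.44851719 0.08682666 0.67798914] [[-0.09303213 -0.57109851  0.81559274]
 [ 0.99559061 -0.06324277  0.06927975]
 [ 0.01201479  0.81844172  0.57446393]] [[363.11046195   0.         323.15422409]
 [  0.         363.11046195 196.68971433]
 [  0.           0.           1.        ]] -0.08171118851191363
0.1 [0.28333858 0.55673087 0.24055039] [[-8.91222734e-01  4.53565603e-01 -5.31754593e-04]
 [ 4.53565913e-01  8.91222021e-01 -1.12785547e-03]
 [-3.76450464e-05 -1.24635620e-03 -9.99999223e-01]] 0.9955873363253485
```

View pics/top.png

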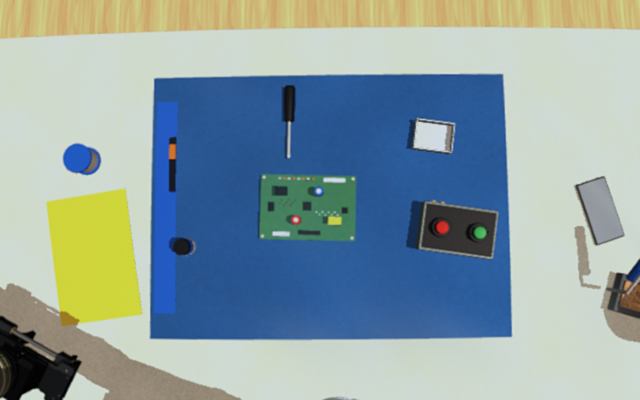

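View pics/scene.png

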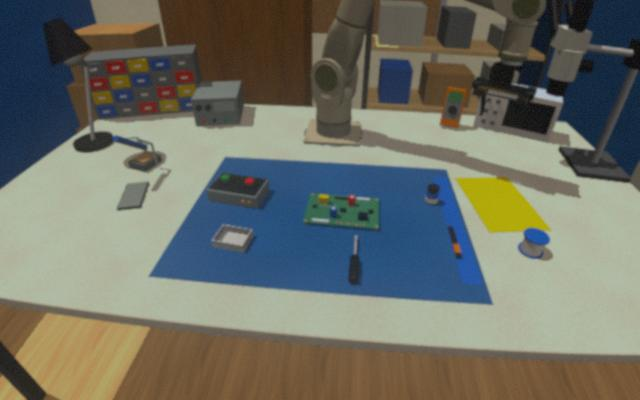

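The top view shows the green button at about (479,232) with the red one at (441,228). On the board are the red cap (295,220), yellow block (334,220), blue cap (318,191) and relay (279,191). The flux jar is at (183,246). The scene view agrees, with the green button at (225,177). Next I'll segment the colours and triangulate.

```bash
cat > m.py <<'E'
from h import *
from scipy.optimize import least_squares
F={n:pickle.load(open(f'pics/{n}.pkl','rb')) for n in('top','scene')}
def blob(n,u,v,lo,hi,r=16):
    h=cv2.cvtColor(F[n]['color'],cv2.COLOR_BGR2HSV)[v-r:v+r,u-r:u+r].copy()
    h[...,0]=(h[...,0].astype(int)+90)%180  # red in the middle
    m=cv2.inRange(h,lo,hi); k,l,s,c=cv2.connectedComponentsWithStats(m)
    i=1+np.argmax(s[1:,4]); return c[i]+[u-r,v-r],s[i]+[u-r,v-r,0,0,0]
R=((80,130,60),(100,255,255));Y=((107,150,100),(125,255,255));G=((135,130,60),(165,255,255))
P={}
for nm,n,u,v,c in[('green','top',479,232,G),('green','scene',225,177,G),('redb','top',441,228,R),('redb','scene',250,181,R),
  ('rcap','top',295,220,R),('rcap','scene',352,200,R),('yel','top',334,220,Y),('yel','scene',324,199,Y)]:
    c_,s=blob(n,u,v,*c,r=14); P[nm,n]=c_; print(nm,n,c_.round(1),s)
def tri(nm):
    def res(p): return np.r_[[px2w(F[n],*P[nm,n],p[2])[:2]-p[:2] for n in F]].ravel()
    r=least_squares(res,[.5,0,.05]); return r.x.round(4),np.abs(r.fun).max().round(4)
for nm in('green','redb','rcap','yel'): print(nm,tri(nm))
for z in(.05,.06,.07): print(z,[px2w(F['top'],*P[k,'top'],z).round(4) for k in('green','redb')])
print('rcap',px2w(F['top'],*P['rcap','top'],.042),'yel',px2w(F['top'],*P['yel','top'],.036))
a=cv2.resize(F['top']['color'][165:255,250:370],None,fx=5,fy=5,interpolation=cv2.INTER_CUBIC)
b=cv2.resize(F['top']['color'][195:265,405:505],None,fx=6,fy=6,interpolation=cv2.INTER_CUBIC)
cv2.imwrite('pics/a.png',a);cv2.imwrite('pics/b.png',b)
E
python3 m.py
```

```text
green top [479.4 232.3] [474 226  12  13 124]
green scene [224.8 176.7] [222 175   7   5  27]
redb top [442. 227.] [436 221  13  13 144]
redb scene [249.  180.6] [245 178   9   7  52]
rcap top [295.5 219.4] [291 215  10  10  45]
rcap scene [351.1 200.7] [349 197   6   9  39]
yel top [334.2 220.1] [328 217  13   8  91]
yel scene [323.4 197.9] [319 195  10   8  59]
green (array([ 0.5001, -0.3113,  0.0633]), np.float64(0.0007))
redb (array([ 0.5128, -0.2285,  0.0624]), np.float64(0.0008))
rcap (array([0.5337, 0.0957, 0.0253]), np.float64(0.0003))
yel (array([0.5312, 0.0085, 0.0272]), np.float64(0.0012))
0.05 [array([ 0.5003, -0.316 ,  0.05  ]), array([ 0.5131, -0.2321,  0.05  ])]
0.06 [array([ 0.5003, -0.313 ,  0.06  ]), array([ 0.513 , -0.2298,  0.06  ])]
0.07 [array([ 0.5002, -0.31  ,  0.07  ]), array([ 0.5128, -0.2276,  0.07  ])]
rcap [0.53325669 0.0943315  0.042     ] yel [0.53109476 0.00737394 0.036     ]
```

View pics/a.png

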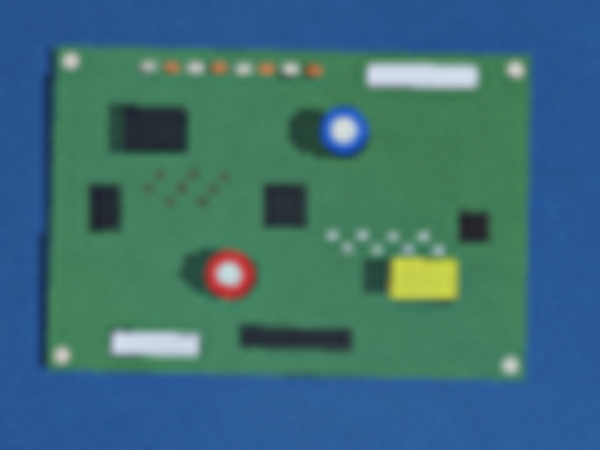

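View pics/b.png

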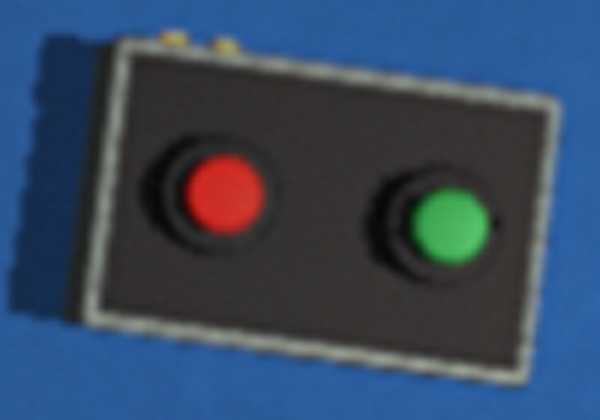

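The zoomed crops confirm these centroids: red cap with silver top at crop (230,275), yellow block at (424,279), green button at (451,225). The button spacing works out at 84 mm for z≈0.06. Now I'll work out the moves.

```bash
cat > d.py <<'E'
import sys; from h import *
o=robot.get_obs(); p=np.array(o['tool_pos']);R=np.array(o['ee_rot'])
print('t',o['time_s'],'pos',p.round(4),'F',np.array(o['wrist_force']).round(1),'gap',round(o['finger_gap'],2),'z',R[:,2].round(3))
for a in sys.argv[1:]:
    t=np.array(a.split(','),float); d=R.T@(t-p)/.4; n=np.linalg.norm(d)*400/40; print(a,'total',d.round(4),'rows',n.round(2),'per row',(d/np.ceil(n)).round(4)); p=t
E
python3 d.py .45,.2,.24 .5,-.3125,.18 .5,-.3125,.1
```

```text
t 0.1 pos [0.2833 0.5567 0.2406] F [0.9 0.1 0.3] gap 1.0 z [-0.001 -0.001 -1.   ]
.45,.2,.24 total [-0.7758 -0.6058  0.0022] rows 9.84 per row [-0.0776 -0.0606  0.0002]
.5,-.3125,.18 total [-0.6925 -1.085   0.1514] rows 12.96 per row [-0.0533 -0.0835  0.0116]
.5,-.3125,.1 total [0.     0.0002 0.2   ] rows 2.0 per row [0.     0.0001 0.1   ]
```

```bash
python3 -m pendant '-0.077 -0.06 0 0;-0.077 -0.06 0 0;-0.077 -0.06 0 0;-0.077 -0.06 0 0;-0.077 -0.06 0 0;-0.077 -0.06 0 0;-0.077 -0.06 0 0;-0.077 -0.06 0 0' 0
python3 -m pendant '-0.077 -0.06 0 0;-0.077 -0.06 0 0;-0.053 -0.083 0.01 0;-0.053 -0.083 0.01 0;-0.053 -0.083 0.01 0;-0.053 -0.083 0.01 0;-0.053 -0.083 0.01 0;-0.053 -0.083 0.01 0'
python3 -m pendant '-0.053 -0.083 0.01 0;-0.053 -0.083 0.01 0;-0.053 -0.083 0.01 0;-0.053 -0.083 0.01 0;-0.053 -0.083 0.01 0;0 0 0 0;0 0 0 0;0 0 0 0'
python3 d.py .5,-.3125,.15 .5,-.3125,.1
```

```text
time_s: 0.77
tool_pos: [0.4163, 0.2722, 0.2411]
ee_rot: [[-0.891, 0.454, -0.0], [0.454, 0.891, 0.0], [0.0, -0.0, -1.0]]
wrist_force: [0.8, 0.8, 0.4]
finger_gap: 0.48
grip_force: 0.0
time_s: 1.43
tool_pos: [0.4717, -0.0337, 0.217]
ee_rot: [[-0.891, 0.454, 0.0], [0.454, 0.891, 0.0], [0.0, 0.0, -1.0]]
wrist_force: [1.0, 0.9, -0.2]
finger_gap: 0.011
grip_force: 0.0
time_s: 2.1
tool_pos: [0.4912, -0.2274, 0.1968]
ee_rot: [[-0.891, 0.454, -0.001], [0.454, 0.891, 0.0], [0.001, -0.0, -1.0]]
wrist_force: [-0.7, 0.7, -0.5]
finger_gap: 0.005
grip_force: 0.0
t 2.1 pos [ 0.4912 -0.2274  0.1968] F [-0.7  0.7 -0.5] gap 0.0 z [-0.001  0.    -1.   ]
.5,-.3125,.15 total [-0.1164 -0.1796  0.1169] rows 2.44 per row [-0.0388 -0.0599  0.039 ]
.5,-.3125,.1 total [-1.00e-04  0.00e+00  1.25e-01] rows 1.25 per row [-0.0001  0.      0.0625]
```

```bash
python3 -m pendant '-0.029 -0.045 0.029 0;-0.029 -0.045 0.029 0;-0.029 -0.045 0.029 0;-0.029 -0.045 0.029 0;0 0 0 0;0 0 0 0' >/dev/null
python3 d.py .5,-.3125,.09
python3 - <<'E'
from h import *
f=grab('wrist')
def proj(p):
    c=np.array(f['rotation']).T@(np.array(p)-f['eye']); return cv2.projectPoints(np.array([[c[0],-c[1],-c[2]]]),np.zeros(3),np.zeros(3),np.array(f['intrinsics']),np.array([f['k1'],0,0,0.]))[0].ravel().round(1)
print(proj([.5,-.3125,.062]),proj([.513,-.2295,.062]))
E
```

```text
t 2.6 pos [ 0.4999 -0.3122  0.1501] F [0.1 0.3 0.5] gap 0.01 z [-0.001  0.001 -1.   ]
.5,-.3125,.09 total [-0.0009 -0.0005  0.1503] rows 1.5 per row [-0.0004 -0.0003  0.0752]
[315.4 211.5] [433. 175.]
```

View pics/wrist.png

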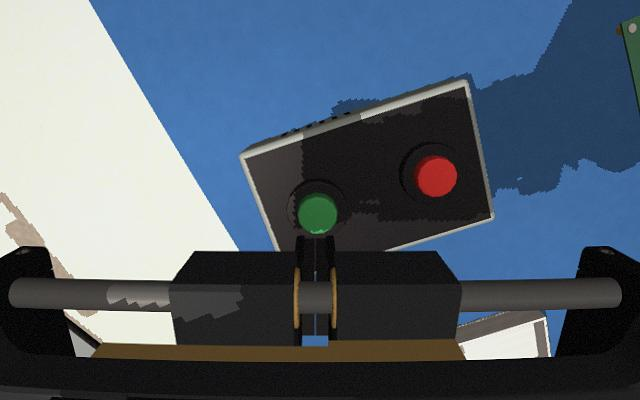

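The wrist view shows the green button at (318,213) and the red at (437,176), within 4 px of my predicted points. I'm aligned, so I'll descend and press.

```bash
for i in 1; do python3 -m pendant '0 0 0.05 0;0 0 0.05 0;0 0 0.05 0;0 0 0 0;0 0 0 0'|egrep 'pos|force'; done
python3 -m pendant '0 0 0.005 0;0 0 0.005 0;0 0 0.005 0;0 0 0 0;0 0 0 0'|egrep 'pos|force'
python3 -m pendant '0 0 0.005 0;0 0 0 0;0 0 0 0'|egrep 'pos|wrist_force'
```

```text
tool_pos: [0.5004, -0.3113, 0.0911]
wrist_force: [0.0, -0.6, 0.5]
grip_force: 0.0
tool_pos: [0.5006, -0.313, 0.0854]
wrist_force: [1.5, 0.6, 1.8]
grip_force: 0.9
tool_pos: [0.5005, -0.3131, 0.0831]
wrist_force: [2.4, 1.0, 2.3]
```

```bash
python3 -m pendant '0 0 0.005 0;0 0 0 0;0 0 0 0'|egrep 'pos|wrist_force'
python3 -m pendant '0 0 0.005 0;0 0 0 0;0 0 0 0'|egrep 'pos|wrist_force'
```

```text
tool_pos: [0.5004, -0.313, 0.081]
wrist_force: [2.8, 0.9, 4.9]
tool_pos: [0.5005, -0.3131, 0.08]
wrist_force: [-1.8, 2.4, 15.2]
```

```bash
python3 -m pendant '0 0 0.004 0;0 0 0 0;0 0 0 0'|egrep 'pos|wrist_force'; python3 -c "
from h import *
f=grab('scene');cv2.imwrite('pics/s2.png',cv2.resize(f['color'][140:220,180:300],None,fx=5,fy=5,interpolation=cv2.INTER_CUBIC))"
```

```text
tool_pos: [0.5006, -0.3132, 0.0798]
wrist_force: [-6.0, 7.3, 30.4]
```

View pics/s2.png

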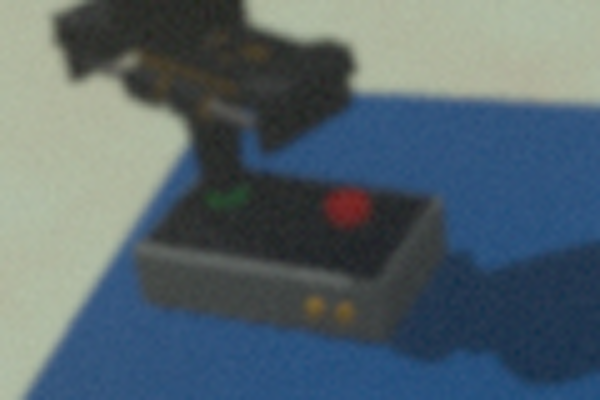

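The crop shows the shut fingers pressing the green button flush at (225,195), with the red button untouched at (347,207). The force has reached the hard stop (30 N), so the button is fully down. I'll lift and move to the red cap.

```bash
python3 -m pendant '0 0 -0.03 0;0 0 -0.08 0;0 0 -0.08 0;0 0 -0.08 0;0 0 0 0;0 0 0 0'|egrep 'pos|wrist_force'
python3 d.py .5333,.0943,.17
```

```text
tool_pos: [0.5, -0.3136, 0.1863]
wrist_force: [0.1, 0.8, -0.8]
t 5.0333 pos [ 0.5    -0.3136  0.1863] F [ 0.1  0.8 -0.8] gap 0.01 z [ 0.002 -0.001 -1.   ]
.5333,.0943,.17 total [0.3889 0.9465 0.0403] rows 10.24 per row [0.0354 0.086  0.0037]
```

```bash
python3 -m pendant '0.032 0.079 0.003 0;0.032 0.079 0.003 0;0.032 0.079 0.003 0;0.032 0.079 0.003 0;0.032 0.079 0.003 0;0.032 0.079 0.003 0;0.032 0.079 0.003 0;0.032 0.079 0.003 0'|egrep 'pos'
python3 -m pendant '0.032 0.079 0.003 0;0.032 0.079 0.003 0;0.032 0.079 0.003 0;0.032 0.079 0.003 0;0 0 0 0;0 0 0 0;0 0 0 0'|egrep 'pos'
python3 d.py .5333,.0943,.15  .5333,.0943,.081
```

```text
tool_pos: [0.522, -0.0398, 0.1739]
tool_pos: [0.5343, 0.0936, 0.1694]
t 6.2833 pos [0.5343 0.0936 0.1694] F [ 0.3 -0.7  0.3] gap 0.01 z [-0.002 -0.002 -1.   ]
.5333,.0943,.15 total [0.0028 0.0006 0.0486] rows 0.49 per row [0.0028 0.0006 0.0486]
.5333,.0943,.081 total [-0.0003  0.0004  0.1725] rows 1.72 per row [-0.0001  0.0002  0.0862]
```

```bash
python3 -m pendant '0 0 0.04 0;0 0 0.04 0;0 0 0.04 0;0 0 0 0;0 0 0 0'|egrep 'pos'
python3 - <<'E'
from h import *
f=grab('wrist')
def proj(p):
    c=np.array(f['rotation']).T@(np.array(p)-f['eye']); return cv2.projectPoints(np.array([[c[0],-c[1],-c[2]]]),np.zeros(3),np.zeros(3),np.array(f['intrinsics']),np.array([f['k1'],0,0,0.]))[0].ravel().round(1)
print(proj([.5333,.0943,.042]),proj([.5311,.0074,.036]))
E
```

```text
tool_pos: [0.5344, 0.0929, 0.1222]
[317.  212.6] [208.7 258.9]
```

View pics/wrist.png

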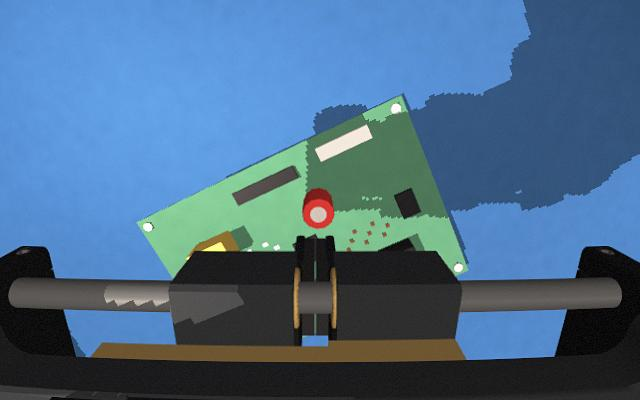

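The wrist view puts the silver top at (318,214), against a predicted (317,213). I'll descend to 2 cm over it and hold.

```bash
python3 -m pendant '0.002 0.001 0.03 0;0 0 0.03 0;0 0 0.03 0;0 0 0.01 0;0 0 0 0;0 0 0 0;0 0 0 0;0 0 0 0'|egrep 'time|pos'
python3 -m pendant '0 0 0 0;0 0 0 0;0 0 0 0;0 0 0 0;0 0 0 0;0 0 0 0;0 0 0 0;0 0 0 0'|egrep 'pos|wrist_f'
python3 -m pendant '0 0 0 0;0 0 0 0;0 0 0 0;0 0 0 0;0 0 0 0;0 0 0 0;0 0 0 0;0 0 0 0'|egrep 'pos'
python3 -m pendant '0 0 0 0;0 0 0 0;0 0 0 0;0 0 0 0;0 0 0 0;0 0 0 0;0 0 0 0;0 0 0 0'|egrep 'time|pos'
python3 d.py .5333,.0943,.121 .5311,.0074,.121 .5311,.0074,.075
```

```text
time_s: 7.42
tool_pos: [0.535, 0.0954, 0.0834]
tool_pos: [0.5346, 0.0953, 0.0828]
wrist_force: [0.1, -0.0, 0.2]
tool_pos: [0.5346, 0.0953, 0.0828]
time_s: 9.42
tool_pos: [0.5346, 0.0953, 0.0828]
t 9.4167 pos [0.5346 0.0953 0.0828] F [ 0.7 -0.2 -0.1] gap 0.0 z [ 0.  0. -1.]
.5333,.0943,.121 total [ 0.0017 -0.0037 -0.0954] rows 0.95 per row [ 0.0017 -0.0037 -0.0954]
.5311,.0074,.121 total [-0.0936 -0.1961 -0.    ] rows 2.17 per row [-0.0312 -0.0654 -0.    ]
.5311,.0074,.075 total [-0.    -0.     0.115] rows 1.15 per row [-0.     -0.      0.0575]
```

Over 2 s have been held there. Now on to the yellow block.

```bash
python3 -m pendant '0 0 -0.048 0;0 0 -0.048 0;-0.023 -0.05 0 0;-0.023 -0.05 0 0;-0.023 -0.05 0 0;-0.023 -0.05 0 0;0 0 0 0;0 0 0 0'|egrep 'pos'
python3 d.py .5311,.0074,.075
python3 - <<'E'
from h import *
f=grab('wrist')
def proj(p):
    c=np.array(f['rotation']).T@(np.array(p)-f['eye']); return cv2.projectPoints(np.array([[c[0],-c[1],-c[2]]]),np.zeros(3),np.zeros(3),np.array(f['intrinsics']),np.array([f['k1'],0,0,0.]))[0].ravel().round(1)
print(proj([.5311,.0074,.036]))
E
```

```text
tool_pos: [0.531, 0.0061, 0.1213]
t 10.0833 pos [0.531  0.0061 0.1213] F [0.4 0.3 0.2] gap 0.01 z [ 0. -0. -1.]
.5311,.0074,.075 total [0.0014 0.003  0.1158] rows 1.16 per row [0.0007 0.0015 0.0579]
[317.4 211.5]
```

View pics/wrist.png

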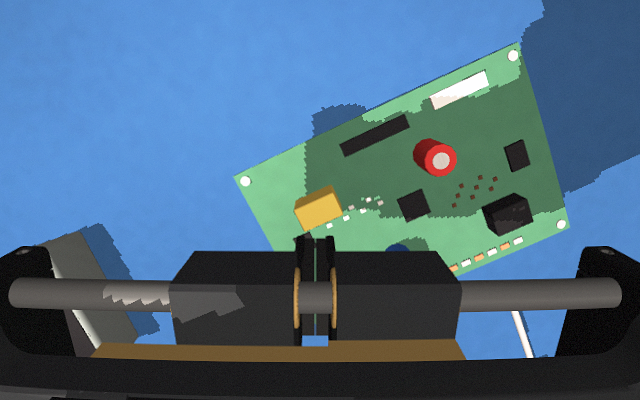

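The yellow block's top is centred at about (319,212), against a predicted (317,212). I'll descend and hold.

```bash
python3 -m pendant '0 0.002 0.035 0;0 0 0.035 0;0 0 0.035 0;0 0 0.01 0;0 0 0 0;0 0 0 0;0 0 0 0;0 0 0 0'|egrep 'time|pos'
python3 -m pendant '0 0 0 0;0 0 0 0;0 0 0 0;0 0 0 0;0 0 0 0;0 0 0 0;0 0 0 0;0 0 0 0'|egrep 'pos|wrist_f'
python3 -m pendant '0 0 0 0;0 0 0 0;0 0 0 0;0 0 0 0;0 0 0 0;0 0 0 0;0 0 0 0;0 0 0 0'|egrep 'pos'
python3 -m pendant '0 0 0 0;0 0 0 0;0 0 0 0;0 0 0 0;0 0 0 0;0 0 0 0;0 0 0 0;0 0 0 0'|egrep 'time|pos'
python3 -c "
from station import robot
print(robot.finish_job())"
```

```text
time_s: 10.8
tool_pos: [0.532, 0.0083, 0.0761]
tool_pos: [0.5314, 0.008, 0.0752]
wrist_force: [-0.5, 0.5, -0.3]
tool_pos: [0.5315, 0.008, 0.0753]
time_s: 12.8
tool_pos: [0.5315, 0.0081, 0.0753]
the job is handed in; nothing more can be done
None
```

I pressed the green button to its stop and released it, then pointed at the red capacitor and the yellow block for over two seconds each. I handed the job in at 12.8 s, still pointing at the yellow block; no verdict came back.

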